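# Pop the snug cap off a polish bottle with the puller

### The arm

A 6-joint arm with a two-finger parallel gripper is mounted at the origin on the work surface. World frame = base frame: x ahead of the robot, y to its left, z up, the work surface at z = 0. Lengths are in m, angles in degrees, forces in N, time in s.
With the tool pointing down it reaches from about 0.325 to 0.85 m from the base axis. Payload 15.5 kg.
Tool frame: the origin (TCP) lies at the very end of the fingers, on their centre line; the grasp point (between the pads) lies arm.grip_depth behind it (arm.grip_depth is the distance from the TCP to the grasp point, in m); z points along the fingers, y is the direction in which the jaws open and shut (so a half turn about z gives the same grasp; the last joint's range is limited). The gripper opens to 91 mm and grips with 3 to 60 N. Pads are 32 mm wide; open, the fingers measure 118 mm over their backs; the gripper's body (76 mm by 178 mm) begins 60 mm behind the grasp point.
Start: joints at [-75.774, 28.281, 77.091, -0, 74.628, -5.472], TCP at [0.211, -0.588, 0.214] pointing down, gripper open.
Joint ranges: [-166.48, 166.48], [-47.26, 123.95], [12.59, 153.08], [-70.14, 250.14], [6.76, 159.57], [-176.63, 176.63]. Speed limits (degrees/s): [108.29, 108.29, 147.25, 172.46, 172.46, 172.46].

### API

Orientations are given as a 3x3 rotation matrix whose columns are the frame's x, y, z axes.
In Python, from rig import arm gives the robot as it stands. Calls block until the motion is done:
- arm.move_to(position, orientation): joint-space move of the TCP to a pose.
- arm.move_l(position, orientation=None, feed=0.15): straight line of the TCP; orientation=None keeps the orientation; feed is the mean speed in m/s.
- arm.move_joints(angles): joint-space move.
- arm.grip(opening): finger opening in m; the grip force is fixed at half the most; returns when the fingers have stopped.
- arm.sleep(seconds).
- arm.solve_ik(position, orientation): joint angles nearest the present ones, or None.
- arm.snapshot(name): name is "scene" or "top"; returns the picture (420x560x3 uint8, red, green, blue); there is no depth.
- arm.get_calibration(name): a dict with "intrinsics" (3x3 intrinsics, pixels), "cam_to_world" (4x4, takes a point from camera to world coordinates). Camera axes: x right, y down, z forward; pixel columns grow to the right and rows downward; lengths in m; the calibration is good to about 2 mm. A picture is of the moment at which its call begins. get_calibration takes no time and is no camera call.
A pose or a line that the arm cannot do raises arm.Unreachable and nothing moves.
- arm.sign_off(): hands the job in, once; it reports no verdict.
Readings, each from a call of its own:
- arm.current_t(): time.
- arm.current_joint_positions(): joint angles.
- arm.current_dq(): joint speeds.
- arm.current_tau(): joint torques, N m.
- arm.current_ee_pos(): TCP position.
- arm.current_tool_rot(): TCP orientation.
- arm.current_force(): force on the tool from outside, world axes, zero at the start.
- arm.current_torque(): the same for the moment, N m.
- arm.current_width(): finger opening in m.
Only numpy, scipy, OpenCV 4.12 (cv2) and the standard library are available. Lean on these libraries where they do the work, as an engineer would, in place of code of your own. Each camera call takes 0.05 s, during which the arm holds its last target.

### The job

In the bamboo rack one polish bottle wears a cap with a broad flat lip: take the forked puller by its handle, slide its fork under that lip and pull straight up until the snug cap pops off. Set the cap down upright, near the middle of the white dish, back the fork out from under it, and stand the puller back on the purple finger rest. Do not touch the cap with the fingers, keep it upright, and leave the other things where they are.

Things in the scene. Friction and masses are not known exactly. Their poses are not given: they have to be found in the camera images.
- puller_grip (a point): Centre of the puller's bamboo handle, 72 mm above its underside. The puller (100 g) is a steel C-shape standing upright on its forked foot. Handle: upright block 24 mm (x) by 16 mm (y), about 21 mm above and below this point, rising from the top arm straight above the fork's middle. z up, +x the way the fork opens.
- puller_fork (a point): Middle of the fork's slot, level with the prongs' top; 68 mm below puller_grip, 4 mm above the underside; same axes. Slot 28 mm wide (y), open to +x, closed at x = -22 mm. Prongs 4 mm thick, to x = +19 mm, each with a stop nub 2.5 mm high at its tip (x = 16 to 19). Fork 42 mm wide; back spine 24 mm wide at x = -26 to -32; top arm's underside 40 mm above this point.
- cap_lip (a point): On the snug black cap's axis, level with its lip's underside; z up. Lip: disc 38 mm across, 4 thick. Above it a knob 24 mm across, 12 tall. Below it a round skirt 22 mm across, 20 long, which rests on the bottle's shoulder and on which the cap can stand. 20 g. Sprung beads on the neck hold it: about 10 N straight up, it lets go after about 4 mm of lift and is clear of the neck after 20 mm.
- bottle_t: The bottle with the lipped cap, fixed in one of the five rack slots; origin at its underside centre. Glass 32 mm across, flat shoulder 46 mm up (the lip's underside is 66 mm up while the cap is on). The other four bottles have slim lipless caps, at most 24 mm across, tops at most 80 mm above the same level.
- rack: Bamboo rack, fixed, 50 mm (x) by 232 mm (y), 30 mm tall; origin at its underside centre. Five slots in a row along its y axis, 44 mm apart, the middle one at the origin, bottles stand 8 mm above its underside. Its -x side is the front, towards the robot and free of tall things.
- dish_floor (a point): Centre of the flat floor of the white ceramic dish, 5 mm above its underside. Dish round, 100 mm across at the rim; floor about 84 mm across; the rim stands 4 mm above the floor. Loose, 250 g.
- rest_top (a point): Centre of the flat top of the purple hard silicone finger rest, a block 84 mm (x) by 110 mm (y), 16 mm tall, loose on the tray, 220 g. The puller stands here at the start with its fork's middle near this point.
- pusher: Stainless cuticle pusher, bystander, 122 mm long along its x, 10 mm wide, 6 mm thick, lying on the tray; origin at its underside centre.
- jar: Amber jar with a white lid, bystander, 44 mm across, 42 mm tall, on the tray; origin at its underside centre.
- cactus: Cactus in a terracotta pot, bystander, 86 mm across, 145 mm tall, on the sill beside the tray; origin at its underside centre.
Mind the look-alikes: they are no part of the job. What is shaped like the part that bears puller_grip but turquoise is not meant.

How it is judged:
By the outcome, as a careful person would: the job done as asked, in the order asked, and still so for the second after the job is handed in, with the robot touching nothing.
It also fails if it takes over 64 s, if anything falls off the work surface, if the arm or the gripper's body presses on something with over 40 N, if the wrist force passes 120 N, or if a joint passes its speed limit or range.

## Working session

There is one attempt and no reset: what is moved stays moved. The work goes in short steps, each a Python script; the robot and the scene stay as the last script left them, time stands still between calls to the robot, and variables do not carry over. Pictures are saved under pics/ and viewed, and the job is handed in when it is done.

```bash
ls; mkdir -p pics; python3 - <<'E'
from rig import arm
import cv2,numpy as np
np.set_printoptions(precision=4,suppress=True)
for n in ["scene","top"]:
    im=arm.snapshot(n); cv2.imwrite(f"pics/{n}0.png",im[:,:,::-1]); c=arm.get_calibration(n); print(n,c["intrinsics"],c["cam_to_world"])
print(arm.current_t(),arm.grip_depth,arm.current_tool_rot(),arm.current_width())
E
```

```text
pics
scene [[492.6466   0.     286.9836]
 [  0.     492.6466 214.0661]
 [  0.       0.       1.    ]] [[ 0.14    0.6898 -0.7104  1.2576]
 [ 0.9901 -0.1034  0.0947 -0.1007]
 [-0.0081 -0.7166 -0.6974  0.8307]
 [ 0.      0.      0.      1.    ]]
top [[514.9099   0.     281.7147]
 [  0.     514.9099 219.8736]
 [  0.       0.       1.    ]] [[ 0.0285 -0.993   0.1147  0.3526]
 [-0.9992 -0.0315 -0.0248  0.0111]
 [ 0.0282 -0.1139 -0.9931  1.1698]
 [ 0.      0.      0.      1.    ]]
0.1 0.0188 [[ 0.9415  0.337  -0.0003]
 [ 0.337  -0.9415  0.001 ]
 [ 0.0001 -0.0011 -1.    ]] 0.09127228873385448
```

View pics/scene0.png

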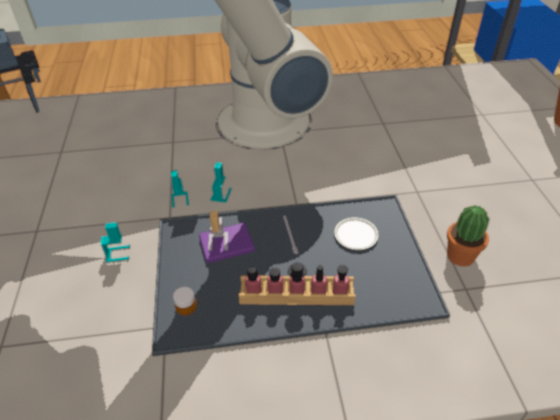

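View pics/top0.png

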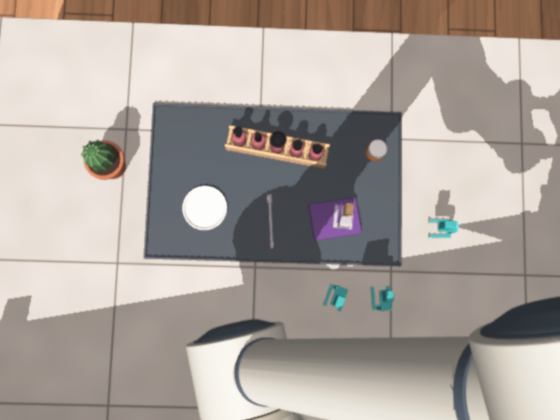

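The bamboo-handled puller stands on the purple rest, at top (345,215) and scene (216,228). Three turquoise look-alikes stand off the tray, at top (338,296), (384,298) and (443,227). The broad-lipped cap looks like the middle bottle, at top (278,141) and scene (297,272). I'll enlarge to confirm.

```bash
python3 - <<'E'
import cv2
t=cv2.imread("pics/top0.png"); s=cv2.imread("pics/scene0.png")
def crop(im,x0,y0,w,h,k,n):
    c=cv2.resize(im[y0:y0+h,x0:x0+w],None,fx=k,fy=k,interpolation=cv2.INTER_CUBIC)
    for i in range(0,w,10): cv2.putText(c,str(x0+i),(i*k,8),0,.3,(0,255,255),1); cv2.line(c,(i*k,10),(i*k,14),(0,255,255),1)
    for j in range(0,h,10): cv2.putText(c,str(y0+j),(0,j*k+4),0,.3,(0,255,255),1); cv2.line(c,(20,j*k),(24,j*k),(0,255,255),1)
    cv2.imwrite(f"pics/{n}.png",c)
crop(t,220,115,115,60,6,"c_top_rack")
crop(t,300,185,75,60,8,"c_top_pull")
crop(s,235,255,130,55,6,"c_sc_rack")
crop(s,190,200,75,65,8,"c_sc_pull")
E
```

```text
(no output)
```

View pics/c_top_rack.png

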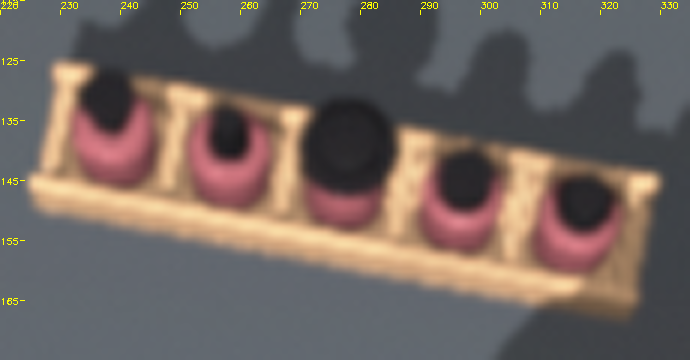

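View pics/c_top_pull.png

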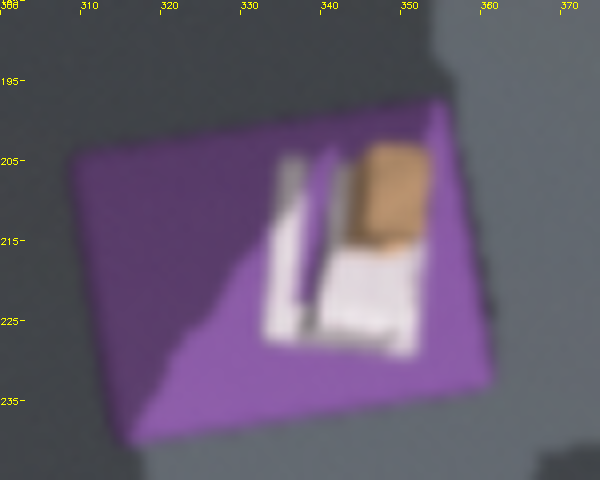

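View pics/c_sc_rack.png

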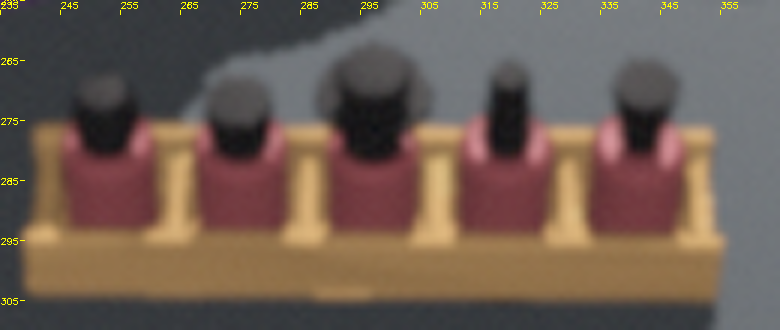

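View pics/c_sc_pull.png

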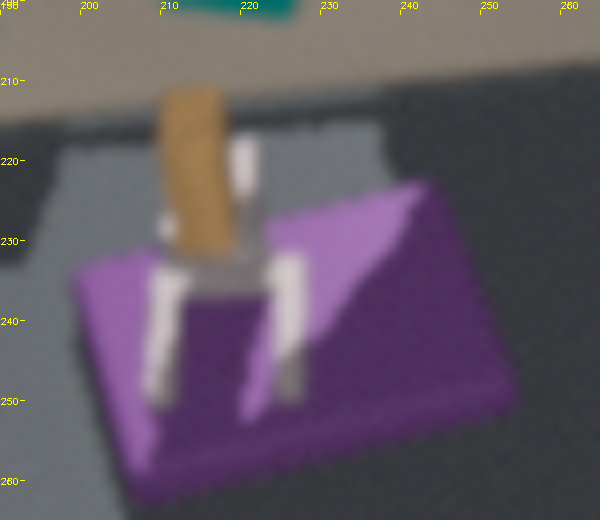

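The middle bottle's cap has the broad lip: about 18.7 px ≈ 38 mm wide at scene (297,272), against ≤11 px for the other four. The puller has the bamboo handle, and its prongs open away from the robot towards the rack. Next I'll fit poses.

```bash
cat > h.py <<'E'
import numpy as np,cv2
from rig import arm
from scipy.optimize import least_squares
np.set_printoptions(precision=4,suppress=True)
C={n:arm.get_calibration(n) for n in("scene","top")}
def proj(n,P):
    P=np.atleast_2d(P);c=C[n];T=c["cam_to_world"];q=(P-T[:3,3])@T[:3,:3];u=q@c["intrinsics"].T
    return u[:,:2]/u[:,2:]
def Rz(a): return np.array([[np.cos(a),-np.sin(a),0],[np.sin(a),np.cos(a),0],[0,0,1]])
def put(p,L): # p x,y,z,yaw
    return np.atleast_2d(L)@Rz(p[3]).T+np.array(p[:3])
def fit(obs,p0,fixz=False):
    """obs list (cam,local pt mm,pixel)"""
    def r(p): return np.concatenate([(proj(c,put(p,np.array(l)/1000))[0]-px) for c,l,px in obs])
    s=least_squares(r,p0,loss='soft_l1'); return s.x,r(s.x).reshape(-1,2)
def tri(a,b): # top px, scene px -> world, gap
    rays=[]
    for n,px in(("top",a),("scene",b)):
        c=C[n];T=c["cam_to_world"];d=T[:3,:3]@np.linalg.solve(c["intrinsics"],[*px,1]);rays.append((T[:3,3],d/np.linalg.norm(d)))
    (o1,d1),(o2,d2)=rays
    t=np.linalg.lstsq(np.c_[d1,-d2],o2-o1,rcond=None)[0]
    return (o1+t[0]*d1+o2+t[1]*d2)/2, np.linalg.norm(o1+t[0]*d1-o2-t[1]*d2)
def onz(n,px,z):
    c=C[n];T=c["cam_to_world"];d=T[:3,:3]@np.linalg.solve(c["intrinsics"],[*px,1]);o=T[:3,3];return o+d*(z-o[2])/d[2]
def box(x0,x1,y0,y1,z0,z1): return np.array([[x,y,z] for x in(x0,x1) for y in(y0,y1) for z in(z0,z1)],float)/1000
PULL=[box(-32,19,14,21,-4,0),box(-32,19,-21,-14,-4,0),box(16,19,14,21,0,2.5),box(16,19,-21,-14,0,2.5),box(-32,-26,-12,12,-4,47),box(-32,12,-12,12,40,47),box(-12,12,-8,8,47,89)]
def disc(r,z,n=32): a=np.linspace(0,2*np.pi,n,endpoint=False);return np.c_[r*np.cos(a),r*np.sin(a),0*a+z]/1000
def draw(im,n,P,off,k,col):
    q=proj(n,P);h=cv2.convexHull(((q-off+.5)*k-.5).astype(np.float32)).astype(int);cv2.polylines(im,[h],True,col,1)
def crop(im,x0,y0,w,h,k):
    return cv2.resize(im[y0:y0+h,x0:x0+w],None,fx=k,fy=k,interpolation=cv2.INTER_CUBIC)
E
cat > meas.py <<'E'
from h import *
T="top";S="scene"
rest=[(T,(42,55,0),(309.2,204.7)),(T,(42,-55,0),(355.7,197.3)),(T,(-42,-55,0),(361.6,232.9)),(T,(-42,55,0),(316.6,240.2)),
(S,(-42,-55,0),(199.5,234)),(S,(-42,55,0),(243.6,222.7)),(S,(42,55,0),(254.4,246.8)),(S,(42,-55,0),(207.3,258.6))]
p,r=fit(rest,[.45,-.12,.02,0.2]);print("rest",p,np.degrees(p[3]),"\n",r)
pull=[(T,(19,21,2),(335,204.4)),(T,(19,14,2),(338.3,204.4)),(T,(12,8,89),(345.8,203)),(T,(12,-8,89),(354,203)),(T,(-12,-8,89),(353.1,215.8)),
(S,(-12,-8,89),(210,211)),(S,(-12,8,89),(218.1,211)),(S,(19,-21,-4),(208.1,250.8)),(S,(19,-14,-4),(212.3,250.8)),(S,(19,14,-4),(224.4,250.4)),(S,(19,21,-4),(227.9,250.4))]
p,r=fit(pull,[.45,-.12,.025,0.1]);print("pull",p,np.degrees(p[3]),"\n",r)
rack=[(T,(25,116,30),(229.2,125.8)),(T,(25,-116,30),(330,144.7)),(T,(-25,116,30),(225.5,145.3)),(T,(-25,-116,30),(325.8,164.5)),
(S,(25,-116,0),(239,303.8)),(S,(25,116,0),(354.5,304.5)),(S,(25,-116,30),(239.5,293.5)),(S,(25,116,30),(355.3,294.5))]
p,r=fit(rack,[.53,0,.005,-.2]);print("rack",p,np.degrees(p[3]),"\n",r)
w,g=tri((278.2,139.2),(297.2,271.5));print("lip tri",w,g)
E
python3 meas.py
```

```text
rest [ 0.492  -0.1383  0.017   0.1971] 11.291263089100115 
 [[-1.2004 -0.1007]
 [-0.1784 -0.5388]
 [ 0.735   0.1377]
 [-2.1278  0.8981]
 [-1.8249 -0.4482]
 [ 0.557  -0.7346]
 [ 0.0729  0.4415]
 [-1.5444  1.4514]]
pull [ 0.5028 -0.1553  0.0217 -0.0915] -5.245019470212132 
 [[-0.2372  0.1198]
 [-0.4622  0.5001]
 [ 0.2167 -0.4038]
 [-0.3888  0.5363]
 [-0.6813 -0.9388]
 [ 0.1264 -0.2723]
 [-0.3838 -0.573 ]
 [ 0.1565  0.3978]
 [-0.8513  0.2636]
 [-0.1947  0.1275]
 [-0.5086 -0.0064]]
rack [ 0.653  -0.0022  0.0063 -0.1555] -8.911724206971156 
 [[-0.4135 -0.9673]
 [-0.3048 -0.7621]
 [-1.0525  0.7762]
 [ 0.0722  0.7495]
 [ 0.1724 -0.6265]
 [-0.5467 -0.4486]
 [-1.4747  0.7409]
 [-0.0303  0.6026]]
lip tri [ 0.6546 -0.0024  0.0797] 0.0019941747942231014
```

```bash
cat > ov.py <<'E'
from h import *
def overlay(pull,lip,out,fn=("pics/top0.png","pics/scene0.png"),boxes=None,rackp=None,restp=None):
    ims={"top":cv2.imread(fn[0]),"scene":cv2.imread(fn[1])}
    boxes=boxes or [("top",300,185,75,60),("scene",190,200,75,65),("top",220,115,115,60),("scene",235,255,125,55)]
    for i,(n,x,y,w,h) in enumerate(boxes):
        k=max(1,800//w); k=min(k,8,600//h); c=crop(ims[n],x,y,w,h,k);o=np.array([x,y])
        for b in PULL: draw(c,n,put(pull,b),o,k,(0,255,0))
        if restp is not None: draw(c,n,put(restp,box(-42,42,-55,55,0,0)),o,k,(0,200,255)); draw(c,n,put(restp,box(-42,42,-55,55,-16,0)),o,k,(0,200,255))
        if rackp is not None: draw(c,n,put(rackp,box(-25,25,-116,116,0,30)),o,k,(0,255,255))
        if rackp is not None: draw(c,n,put(rackp,box(-25,25,-116,116,30,30)),o,k,(0,255,255))
        if lip is not None:
            for r,z,col in((19,0,(255,255,0)),(19,4,(255,255,0)),(12,16,(255,0,255)),(11,-20,(255,200,0)),(16,-20,(0,200,255))):
                draw(c,n,put([*lip[:3],0],disc(r,z)),o,k,col)
        cv2.imwrite(f"pics/{out}{i}.png",c)
E
python3 - <<'E'
from ov import *
overlay([.5028,-.1553,.0217,-.0915],[.6546,-.0024,.076],"ov",rackp=[.653,-.0022,.004,-.1555],restp=[.492,-.1383,.017,.1571])
E
```

```text
(no output)
```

View pics/ov0.png

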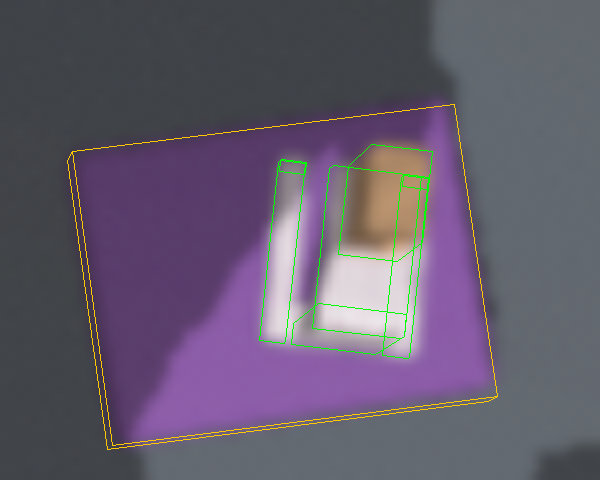

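View pics/ov1.png

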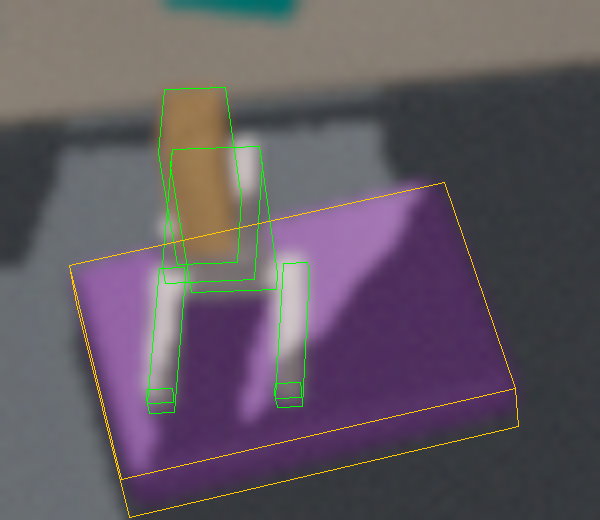

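View pics/ov2.png

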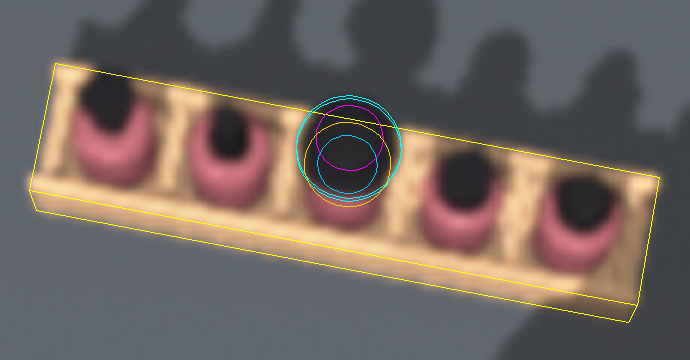

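View pics/ov3.png

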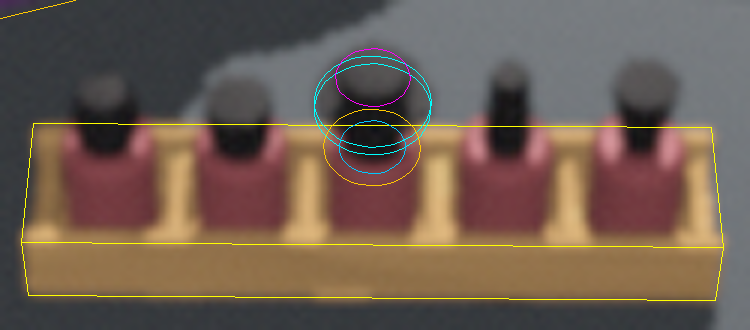

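```bash
python3 - <<'E'
from h import *
t=cv2.imread("pics/top0.png"); s=cv2.imread("pics/scene0.png")
cv2.imwrite("pics/dish.png",np.hstack([crop(t,175,180,60,55,6),crop(s,326,207,60,55,6)]))
for n,im in(("top",t),("scene",s)):
    g=im.min(axis=2); m=np.zeros_like(g); sl=(slice(180,235),slice(175,235)) if n=="top" else (slice(207,262),slice(326,386))
    m[sl]=(g[sl]>130)*255
    cs=max(cv2.findContours(m,0,1)[0],key=cv2.contourArea); print(n,cv2.fitEllipse(cs))
E
python3 - <<'E'
from h import *
E
```

```text
top ((204.06825256347656, 207.7787628173828), (44.63357162475586, 44.852325439453125), 61.59226989746094)
scene ((356.0976867675781, 232.3504180908203), (32.845062255859375, 45.8614501953125), 97.35433959960938)
```

View pics/dish.png

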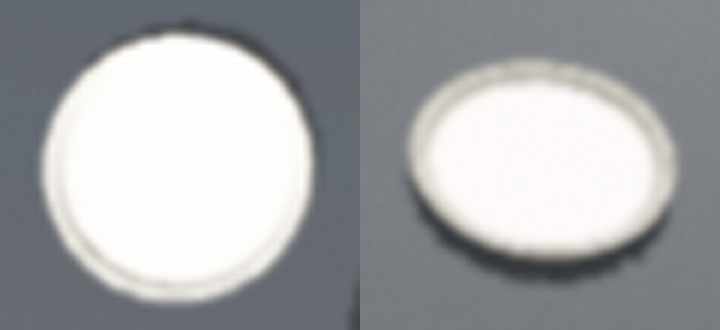

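```bash
cat >> h.py <<'E'
def tool(yaw): 
    c,s=np.cos(yaw),np.sin(yaw);return np.array([[c,s,0],[s,-c,0],[0,0,-1.]])
E
python3 - <<'E'
from h import *
print(tri((204.3,207.5),(356.5,233.4)),onz("top",(204.3,207.5),.011),onz("scene",(356.5,233.4),.011))
px,py=.5028,-.1553
R=tool(-.0915)
for p,y in(((px,py,.0735),-.0915),((.6546,-.0024,.13),-.1555),((.6,-.0,.13),-.1555),((.66,.0,.25),-.1555),((.435,.16,.11),0)): print(arm.solve_ik(p,tool(y)))
arm.move_to((px,py,.17),R)
arm.move_l((px,py,.0735),R,feed=.1)
print(arm.current_t(),arm.current_ee_pos(),arm.current_force())
for n in("top","scene"): cv2.imwrite(f"pics/pre_{n}.png",arm.snapshot(n)[:,:,::-1])
t=cv2.imread("pics/pre_top.png");s=cv2.imread("pics/pre_scene.png")
cv2.imwrite("pics/pre.png",np.hstack([crop(t,290,170,90,75,4),crop(s,170,180,90,75,4)]))
E
```

```text
(array([0.5091, 0.1587, 0.011 ]), np.float64(0.0010169546143086869)) [0.509  0.1582 0.011 ] [0.5091 0.1592 0.011 ]
[-23.6675  31.2303  99.6584  -0.      49.1112  71.5751]
[-5.4339 35.3866 77.9424 -0.     66.6711 93.4756]
[-5.7008 31.4571 86.2336 -0.     62.3093 93.2087]
[-5.181  29.5562 68.8893 -0.     81.5545 93.7285]
[ 12.8063  24.0573 106.3365  -0.      49.6063 102.8063]
3.1167 [ 0.5031 -0.1555  0.074 ] [ 0.0469 -0.1999  0.4439]
```

View pics/pre.png

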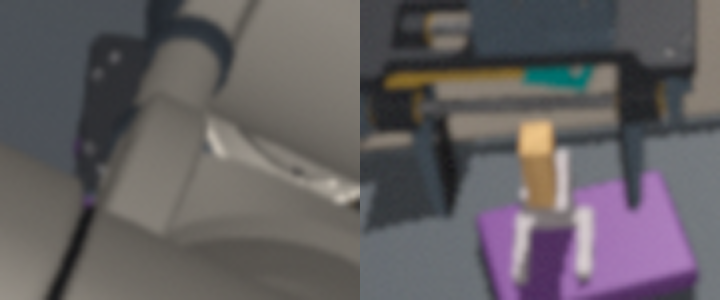

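The scene view shows the fingers straddling the handle, with tips at crop x 445 and 633 and the handle at 537, so it is centred. I'll grip and lift.

```bash
python3 - <<'E'
from h import *
arm.grip(.010)
print(arm.current_width(),arm.current_force(),arm.current_ee_pos())
p=arm.current_ee_pos()
arm.move_l((p[0],p[1],p[2]+.09),tool(-.0915),feed=.12)
print(arm.current_t(),arm.current_width(),arm.current_force(),arm.current_torque(),arm.current_ee_pos())
for n in("top","scene"): cv2.imwrite(f"pics/up_{n}.png",arm.snapshot(n)[:,:,::-1])
t=cv2.imread("pics/up_top.png");s=cv2.imread("pics/up_scene.png")
cv2.imwrite("pics/up.png",np.hstack([crop(t,290,170,90,100,4),crop(s,170,150,90,100,4)]))
E
```

```text
0.01562314430499043 [ 0.1699 -0.3349  0.0202] [ 0.5028 -0.1553  0.0735]
5.25 0.01570271663710825 [-1.282   0.4968 -0.9149] [0.0807 0.0246 0.0238] [ 0.5024 -0.1551  0.1629]
```

View pics/up.png

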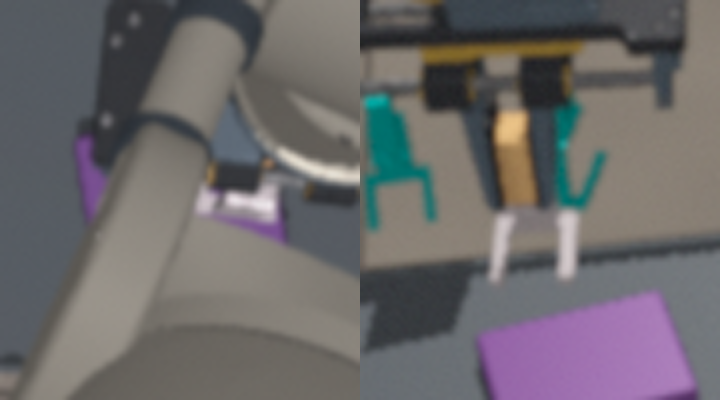

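```bash
cat >> h.py <<'E'
LIP=np.array([.6546,-.0024,.0765]); YAW=-.1555; FZ=.0518
def at(back,forkz,lip=None):
    l=LIP if lip is None else lip
    d=np.array([np.cos(YAW),np.sin(YAW)]);q=l[:2]-back*d
    return np.array([q[0],q[1],forkz+FZ])
E
python3 - <<'E'
from h import *
R=tool(YAW)
arm.move_to(at(.065,.12),R)
arm.move_l(at(.065,LIP[2]-.006),R,feed=.12)
print(arm.current_t(),arm.current_width(),arm.current_force(),arm.current_ee_pos(),at(.065,LIP[2]-.006))
for n in("top","scene"): cv2.imwrite(f"pics/st_{n}.png",arm.snapshot(n)[:,:,::-1])
from ov import overlay
p=arm.current_ee_pos()
overlay([p[0],p[1],p[2]-FZ,YAW],LIP,"st",("pics/st_top.png","pics/st_scene.png"),[("top",220,110,110,80),("scene",240,200,110,110)],rackp=[.653,-.0022,.003,-.1555])
E
```

```text
6.6833 0.01601014742820797 [-0.4205 -0.5588 -1.1503] [0.5905 0.0071 0.1226] [0.5904 0.0077 0.1223]
```

View pics/st0.png

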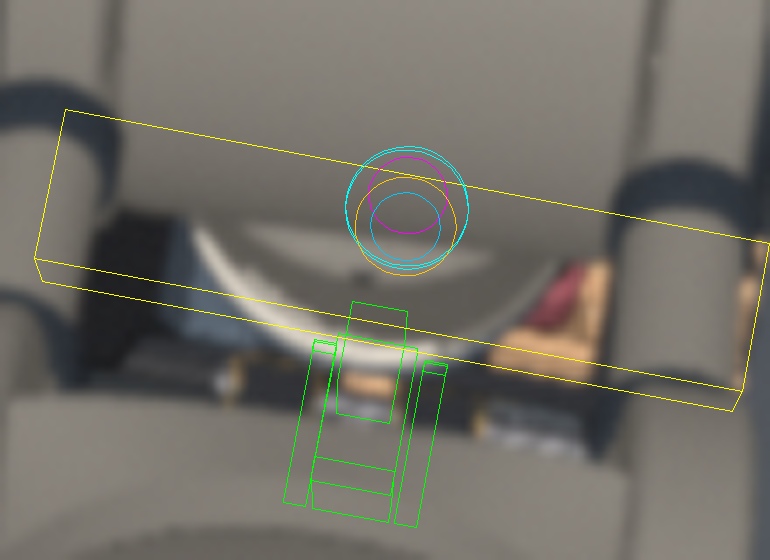

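View pics/st1.png

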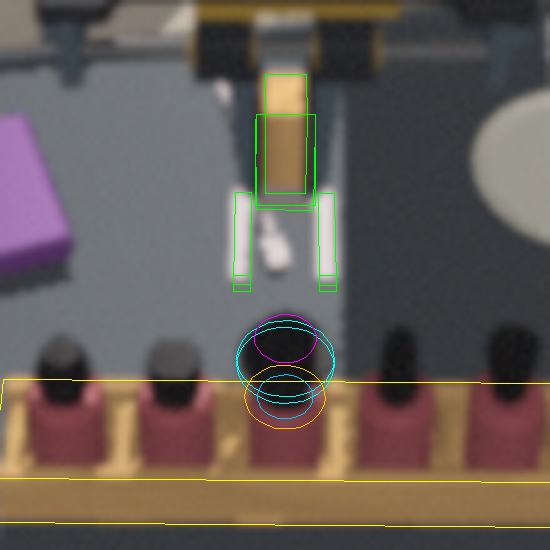

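The scene view shows the prongs' midline at crop x≈284.5 and the cap axis at ≈285. That is well inside the 3 mm slack, so I'll slide in with force checks.

```bash
python3 - <<'E'
from h import *
R=tool(YAW); z=LIP[2]-.006
f0=arm.current_force()
for b,f in((.04,.1),(.025,.06),(.012,.06),(.005,.05),(-.002,.05)):
    arm.move_l(at(b,z),R,feed=f); d=arm.current_force()-f0; print(b,d,arm.current_width())
    if np.linalg.norm(d[:2])>3: print("STOP");break
print(arm.current_t(),arm.current_ee_pos())
for n in("top","scene"): cv2.imwrite(f"pics/in_{n}.png",arm.snapshot(n)[:,:,::-1])
from ov import overlay
p=arm.current_ee_pos()
overlay([p[0],p[1],p[2]-FZ,YAW],LIP,"in",("pics/in_top.png","pics/in_scene.png"),[("scene",250,220,90,70)])
cv2.imwrite("pics/inraw.png",crop(cv2.imread("pics/in_scene.png"),250,220,90,70,8))
E
```

```text
0.04 [-0.9577  1.267  -0.6489] 0.015904863533343416
0.025 [-0.0701  0.3846 -0.0149] 0.015625438725822786
0.012 [-0.3321 -0.2268 -1.2171] 0.015885698567752
0.005 [ 0.1337 -0.0876 -1.8612] 0.01572523945495802
-0.002 [-1.0722 -0.0893 -0.9379] 0.016116615338496582
8.5333 [ 0.6569 -0.0028  0.1223]
```

View pics/in0.png

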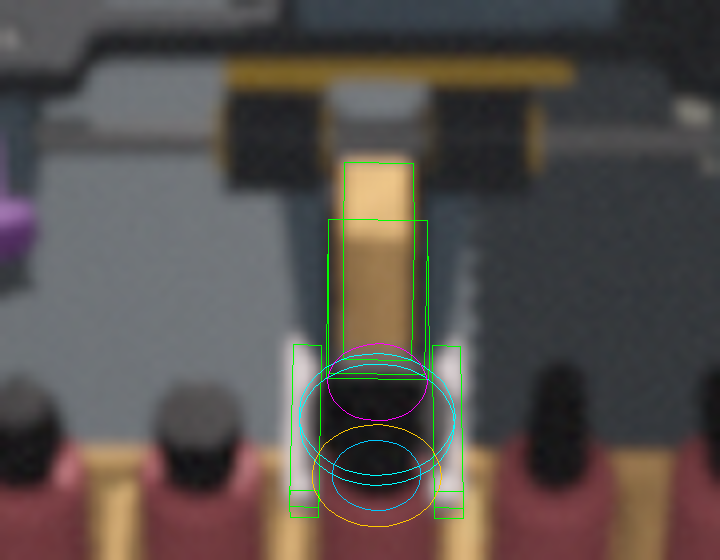

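View pics/inraw.png

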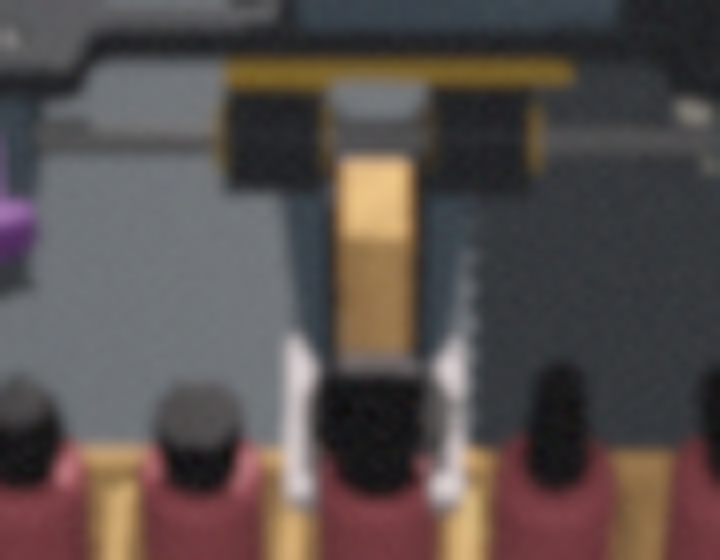

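Prong outer edges are at crop x 282 and 468 (mid 375) and the cap is centred at ≈375. The lip overlaps the prongs and the tips extend past it. I'll pull up slowly now.

```bash
python3 - <<'E'
from h import *
R=tool(YAW); z0=LIP[2]-.006
for dz,f in((.003,.03),(.006,.03),(.008,.02),(.010,.02),(.012,.02),(.015,.03),(.022,.04),(.03,.05),(.036,.06),(.046,.06)):
    arm.move_l(at(-.002,z0+dz),R,feed=f); print(dz,arm.current_force(),arm.current_width(),arm.current_ee_pos()[2])
print(arm.current_t())
for n in("top","scene"): cv2.imwrite(f"pics/lift_{n}.png",arm.snapshot(n)[:,:,::-1])
cv2.imwrite("pics/lift.png",crop(cv2.imread("pics/lift_scene.png"),250,190,90,70,8))
E
```

```text
0.003 [ 0.1527 -0.1248 -1.1752] 0.01604265476864722 0.12564485131752748
0.006 [ 0.0598 -0.7397 -1.4857] 0.01570508005568905 0.1283779112592664
0.008 [ 0.1818 -0.8519 -6.6061] 0.015802043108523494 0.13003581860267063
0.01 [-0.3361 -0.6007 -0.5109] 0.016134453564056277 0.1328951238510634
0.012 [-0.2534 -0.5284 -1.0144] 0.015769363522562644 0.13468383683701265
0.015 [-0.4636 -0.3742 -1.8007] 0.016172559250308208 0.1375767800669416
0.022 [-0.8769 -0.4103 -1.4513] 0.015986353253336614 0.1447115694786314
0.03 [-0.0166 -0.1573 -1.7679] 0.015892750305801288 0.152783249062757
0.036 [-0.3722  0.4334 -0.6136] 0.015771604955112994 0.15875491986588947
0.046 [ 0.2637 -0.145  -0.9401] 0.015832944341444753 0.16887643912207187
11.3333
```

View pics/lift.png

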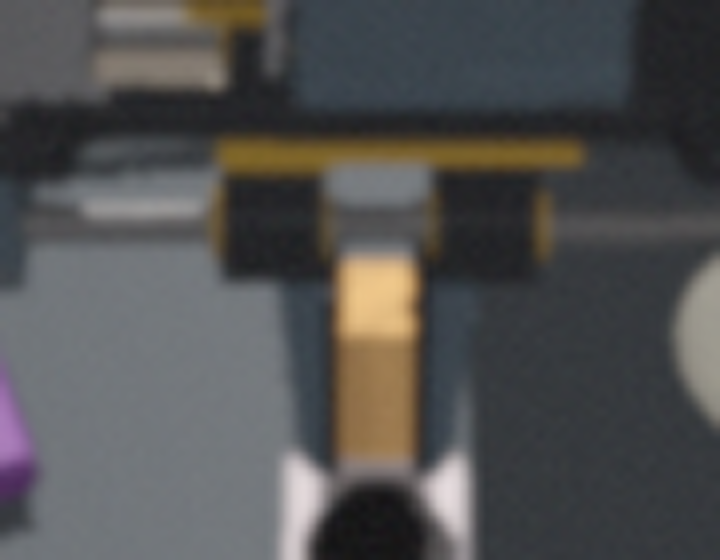

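```bash
python3 - <<'E'
from h import *
cv2.imwrite("pics/lift2.png",crop(cv2.imread("pics/lift_scene.png"),240,235,110,75,7))
E
```

```text
(no output)
```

View pics/lift2.png

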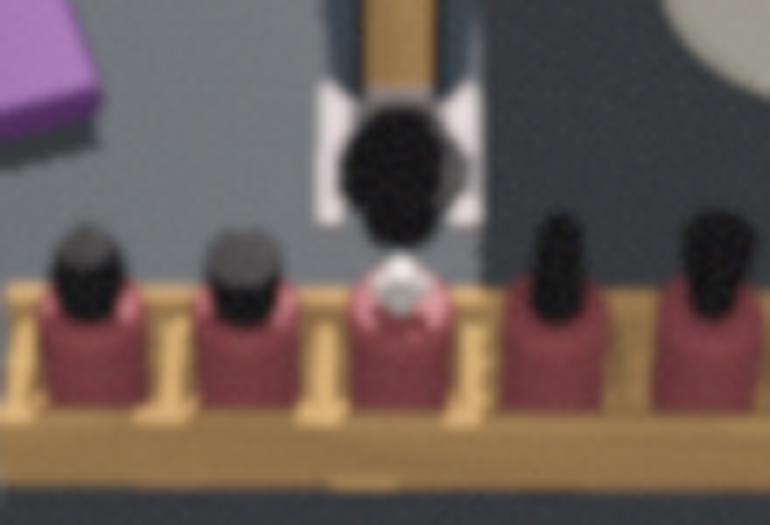

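The cap is off: the bare neck shows at crop (400,285) and the cap sits upright and centred on the fork. I'll carry it to the dish gently.

```bash
cat >> h.py <<'E'
DISH=np.array([.509,.1587])
def dpos(back,forkz): return at(back,forkz,np.array([*DISH,0]))
E
python3 - <<'E'
from h import *
R=tool(YAW)
p=at(-.002,.138); arm.move_l(p,R,feed=.06)
arm.move_l(at(.03,.138),R,feed=.08)
arm.move_l(dpos(-.002,.12),R,feed=.10)
arm.move_l(dpos(-.002,.045),R,feed=.07)
arm.sleep(.2)
print(arm.current_t(),arm.current_force(),arm.current_ee_pos()-dpos(-.002,.045))
cv2.imwrite("pics/dz_scene.png",arm.snapshot("scene")[:,:,::-1]);cv2.imwrite("pics/dz_top.png",arm.snapshot("top")[:,:,::-1])
from ov import overlay
q=arm.current_ee_pos();l=dpos(0,.045)
overlay([*q[:2],q[2]-FZ,YAW],[l[0],l[1],.045],"dz",("pics/dz_top.png","pics/dz_scene.png"),[("scene",315,175,90,75)])
cv2.imwrite("pics/dzraw.png",np.hstack([crop(cv2.imread("pics/dz_scene.png"),315,175,80,90,5),crop(cv2.imread("pics/dz_top.png"),170,165,80,90,5)]))
E
```

```text
16.0083 [ 0.0818  0.0143 -1.1813] [0.0002 0.     0.0003]
```

View pics/dz0.png

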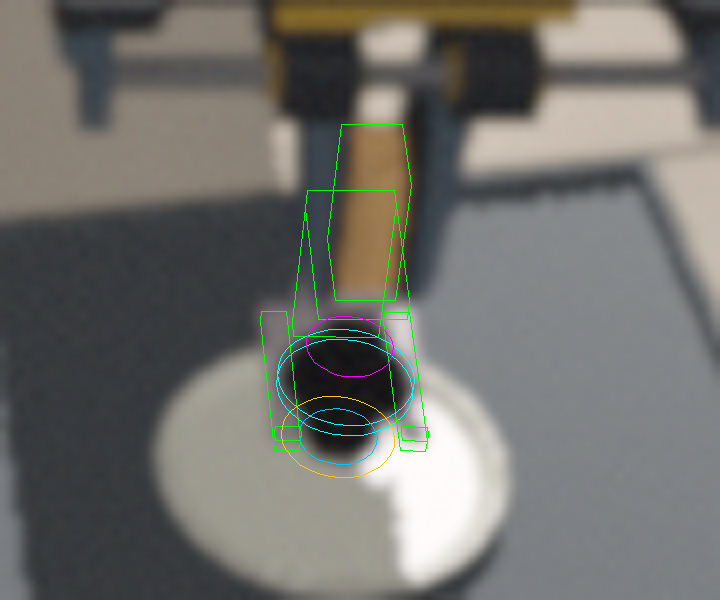

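View pics/dzraw.png

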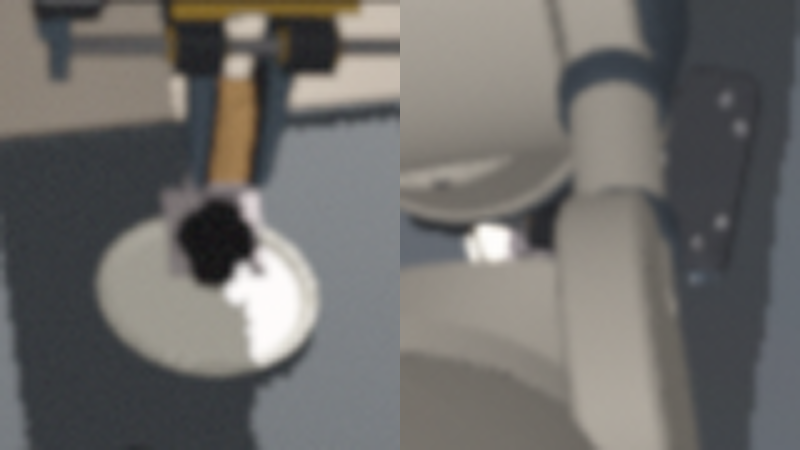

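```bash
python3 - <<'E'
from h import *
R=tool(YAW)
for z in(.034,.030,.028,.0265,.025,.0235,.022,.0208):
    arm.move_l(dpos(-.002,z),R,feed=.04 if z>.03 else .02); arm.sleep(.1); print(z,arm.current_force(),arm.current_ee_pos()[2]-FZ)
print(arm.current_t())
cv2.imwrite("pics/pl_scene.png",arm.snapshot("scene")[:,:,::-1])
cv2.imwrite("pics/pl.png",crop(cv2.imread("pics/pl_scene.png"),315,185,85,75,8))
E
```

```text
0.034 [ 0.5257 -0.011  -1.7   ] 0.0339606002460367
0.03 [ 0.4362  1.2932 -1.8697] 0.030008340664462688
0.028 [ 0.4691  0.2324 -0.9424] 0.027985208814592266
0.0265 [ 0.72    0.5794 -0.7097] 0.026512096668864532
0.025 [ 0.5424  0.0177 -1.4676] 0.02499192581377392
0.0235 [ 0.1184 -0.6852 -0.8695] 0.023479751554461928
0.022 [-0.6824  0.0487 -0.0385] 0.021992988339530867
0.0208 [ 1.2404  0.183  -1.1124] 0.020792854160815208
19.1833
```

View pics/pl.png

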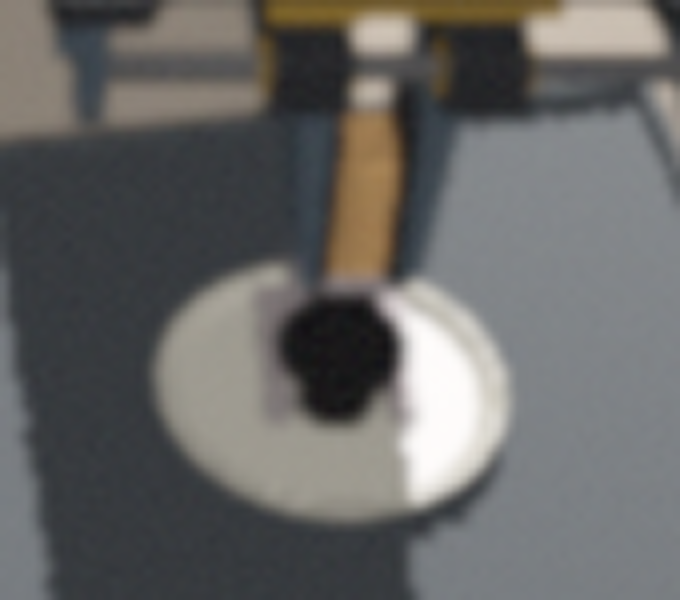

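```bash
python3 - <<'E'
from h import *
from ov import overlay
q=arm.current_ee_pos();l=dpos(0,.045)
overlay([*q[:2],q[2]-FZ,YAW],[l[0],l[1],.0272],"pl",("pics/dz_top.png","pics/pl_scene.png"),[("scene",315,185,85,75)])
E
```

```text
(no output)
```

View pics/pl0.png

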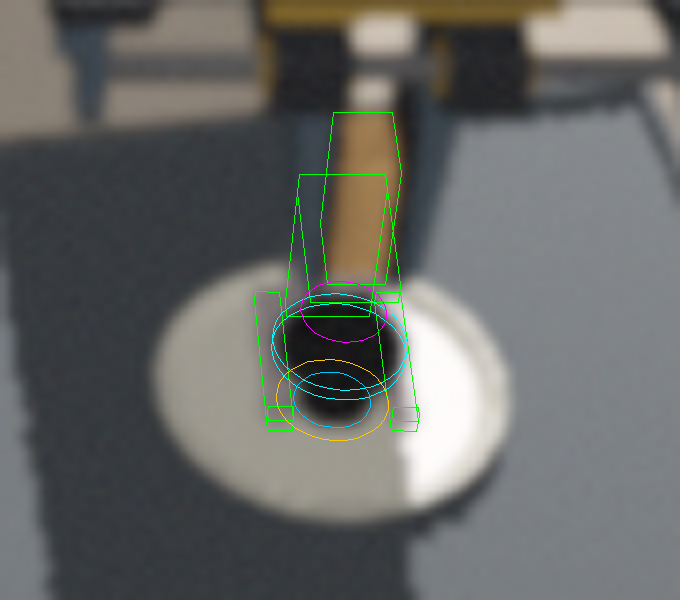

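The cap dropped 5.3 px while the fork's travel would give 7.3 px. Standing on the dish floor predicts 5.4 px, so the cap is standing and the fork is about 6 mm below the lip. I'll back out in stages.

```bash
python3 - <<'E'
from h import *
R=tool(YAW)
for b in(.008,.02,.035,.055,.075):
    arm.move_l(dpos(b,.0208),R,feed=.05); print(b,arm.current_force())
    if b in(.008,.075): cv2.imwrite(f"pics/bo{int(b*1000)}.png",arm.snapshot("scene")[:,:,::-1])
print(arm.current_t())
cv2.imwrite("pics/bo.png",np.hstack([crop(cv2.imread(f"pics/bo{k}.png"),315,175,80,90,5) for k in(8,75)]))
E
```

```text
0.008 [ 0.377   0.1855 -1.1278]
0.02 [-0.5617 -0.6829 -1.1275]
0.035 [ 0.8303  0.4086 -0.6779]
0.055 [-0.1333 -0.3221 -1.8429]
0.075 [-0.0988  0.3324 -0.4736]
21.625
```

View pics/bo.png

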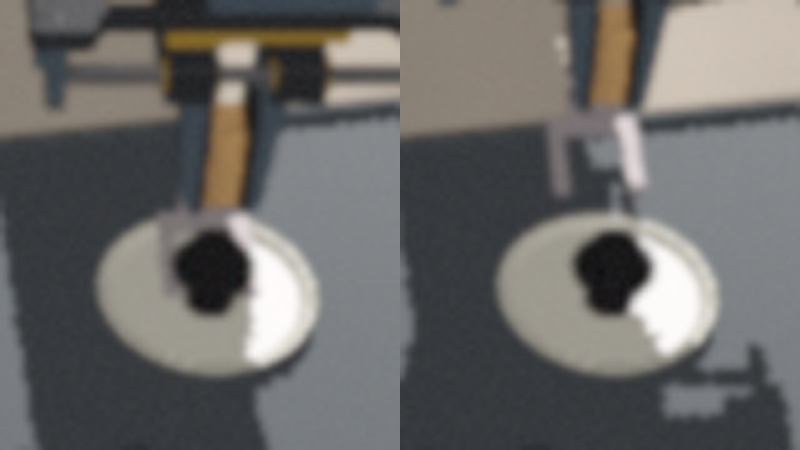

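The cap stands upright and still in the dish with the fork clear of it. Now I'll return the puller, first checking where the rest is.

```bash
cat > ret.py <<'E'
from h import *
P=np.array([.498,-.146]); R=tool(-.0915)
E
python3 - <<'E'
from ret import *
p=dpos(.075,.0208)
arm.move_l([p[0],p[1],.10+FZ],tool(YAW),feed=.15)
arm.move_l([P[0],P[1],.10+FZ],R,feed=.2)
arm.move_l([P[0],P[1],.035+FZ],R,feed=.1)
print(arm.current_t(),arm.current_force(),arm.current_width())
cv2.imwrite("pics/rt_scene.png",arm.snapshot("scene")[:,:,::-1])
from ov import overlay
q=arm.current_ee_pos()
overlay([*q[:2],q[2]-FZ,-.0915],None,"rt",("pics/top0.png","pics/rt_scene.png"),[("scene",180,190,90,75)],restp=[.492,-.1383,.017,.1571])
E
```

```text
24.8667 [-0.4099  0.0084 -0.4195] 0.015624547200229722
```

View pics/rt0.png

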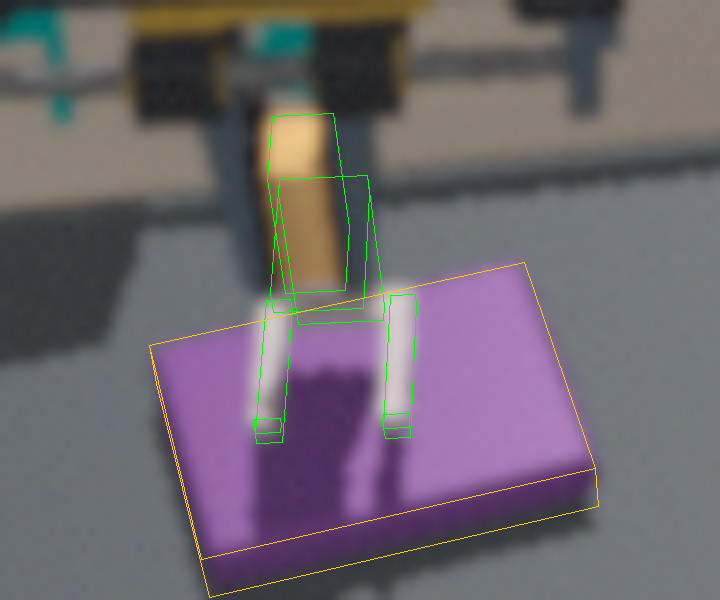

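```bash
python3 - <<'E'
from ret import *
for z in(.026,.024,.0227,.0220,.0215,.021,.0205,.02):
    arm.move_l([P[0],P[1],z+FZ],R,feed=.02); arm.sleep(.1); f=np.mean([arm.current_force() for _ in range(3)],axis=0); print(z,f,arm.current_ee_pos()[2]-FZ)
    if f[2]>2.5: break
print(arm.current_t())
E
```

```text
0.026 [ 0.259  -0.476  -0.8849] 0.026049991431208286
0.024 [-0.9776  0.7485  0.0862] 0.023994734584829994
0.0227 [ 0.1746 -0.0598 -0.9771] 0.022689420425128656
0.022 [-0.7184 -0.1515 -1.5282] 0.02199681224471929
0.0215 [-0.1939  0.1412  5.5073] 0.021652034795203015
27.0167
```

```bash
python3 - <<'E'
from ret import *
arm.move_l([P[0],P[1],.0218+FZ],R,feed=.02); arm.sleep(.2); print(arm.current_force())
arm.grip(.06); arm.sleep(.2); print(arm.current_width(),arm.current_force())
arm.move_l([P[0],P[1],.19],R,feed=.12)
arm.move_joints([-75.774, 28.281, 77.091, -0, 74.628, -5.472])
arm.sleep(.3)
print(arm.current_t(),arm.current_force())
for n in("top","scene"): cv2.imwrite(f"pics/end_{n}.png",arm.snapshot(n)[:,:,::-1])
from ov import overlay
overlay([*P,.0217,-.0915],[*DISH,.027],"end",("pics/end_top.png","pics/end_scene.png"),[("top",170,110,210,140),("scene",170,180,220,140)],restp=[.492,-.1383,.017,.1571],rackp=[.653,-.0022,.004,-.1555])
cv2.imwrite("pics/endraw.png",crop(cv2.imread("pics/end_scene.png"),140,150,260,190,3))
E
```

```text
[-0.2152 -0.2295 -0.5433]
0.06031301613129301 [-0.3388 -0.9204  0.7357]
31.8 [ 0.6099 -0.1915  0.2326]
```

View pics/end0.png

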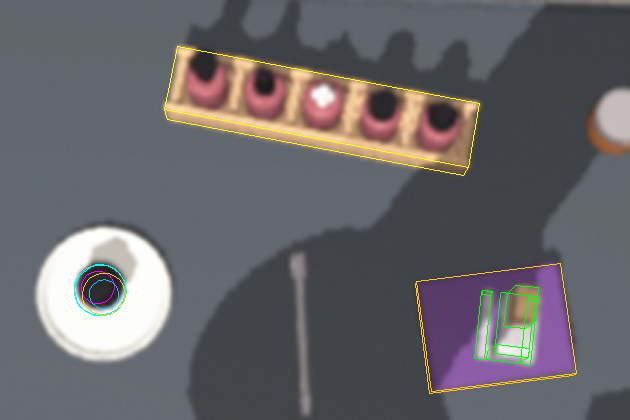

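View pics/endraw.png

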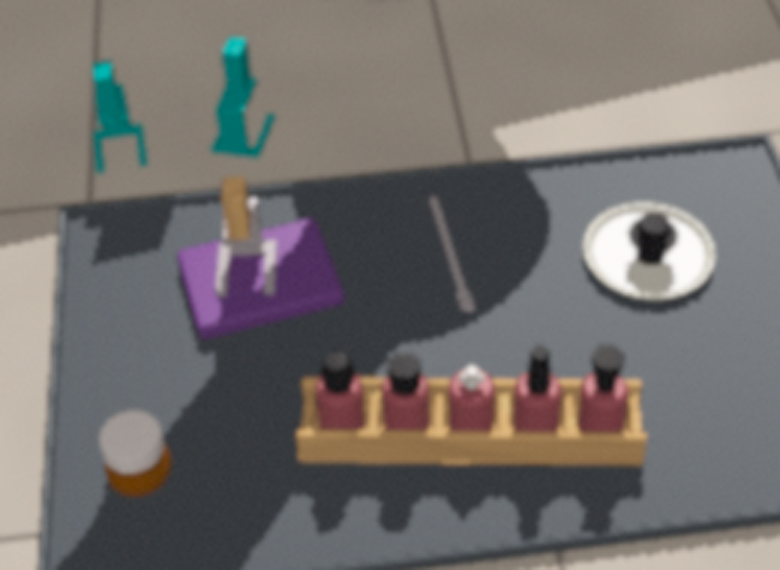

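The final pictures show three things:
- The cap stands upright at top crop (101,288), near the dish centre at about (104,293).
- The puller stands on the rest.
- The middle bottle is bare, and nothing else has visibly moved.

I'll hand it in.

```bash
python3 - <<'E'
from rig import arm
print(arm.current_t()); print(arm.sign_off())
E
```

```text
31.9
the job is handed in; nothing more can be done
None
```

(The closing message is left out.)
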